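# Hold the chest lid open for fitting its stay

### The job

The lid of the small wooden chest has to be held open so that a colleague can screw on its stay. First take the cork sanding block off the closed lid and set it down, abrasive face down, balanced and about level on the crown of the domed wooden form; then lift the lid by its steel bar to about 60 degrees from closed and finish while still holding it there with the gripper, steady, because it falls shut if let go. Leave everything else on the bench where it is.

Things in the scene. Friction and masses are not known exactly. Their poses are not given: they have to be found in the camera images.
- lid (a joint): opening angle of the chest's lid, rad: 0 closed (level), growing as its near edge rises; about 1.05 is 60 degrees. Stop at 1.75. The hinge is free: the lid falls shut by its own weight (0.36 to 0.59 kg with its bar, 1.5 to 3 N felt at the bar) from any angle below about 85 degrees
- lid_hinge (a point): middle of the hinge line on the chest's far rim, 102 mm above the bench. Axes fixed to the chest: y along the hinge, x level, from bar side to hinge side, z up. The lid is a board 205 x 244 x 12 mm, its top 108 mm above the bench when closed
- lid_bar (a point): middle of the lid's steel bar handle: round, 12 mm thick, parallel to the hinge, 120 mm between its two legs, in the lid's plane, 43 mm out from the lid's near edge and 245 mm from the hinge line; level with the hinge when closed. It can be pinched from above, a finger on each side, and turns between the fingers as the lid swings. Axes turn with the lid; y along the bar
- block_center (a point): centre of the loose cork sanding block, 100 mm long (x) x 58 mm wide (y) x 44 mm high (z), 0.11 to 0.23 kg, the dark abrasive face underneath; at the start it lies on the closed lid, its centre 22 mm above the lid's top
- block: the same sanding block, origin at the centre of its underside
- form_top (a point): highest point (crown) of the domed wooden form, 50 mm above the bench. The form is fixed, 150 mm in diameter at the foot, its top a part of a sphere of 90 mm radius, so a block set down level with its middle over the crown stays there and rocks a little. It stands to the left or right of the chest
- form: the domed wooden form, origin at the centre of its foot on the bench
- chest: the fixed chest of brown board, an open box 200 mm deep (x) x 240 wide (y) x 95 high, that carries the lid, origin at the centre of its underside on the bench, axes as for the hinge
- disc: loose flat-topped round wooden blank, 150 mm in diameter, 42 mm high, as wide and of the same wood as the domed form but flat; a bystander on the opposite side of the chest from the form
- stay: L-shaped steel lid stay, 120 x 60 x 8 mm, lying flat on the bench between robot and chest; a bystander
- tape: tape measure, black case 65 x 36 x 60 mm, standing on the bench between robot and chest; a bystander
- glue: white glue bottle with orange cap, 60 mm in diameter, 170 mm high; a bystander
- jar: glass jar with steel cap, 70 mm in diameter, 80 mm high; a bystander
- driver: screwdriver lying on the bench to the left of the chest; a bystander
- offcut: flat board offcut, 60 x 130 x 18 mm, lying to the right of the chest; a bystander

How it is judged:
On the way:
1. the sanding block rests balanced on the crown of the form, let go, the lid still closed (horizontal distance between block_center and form_top below 0.025 m and z of block_center in the frame of form_top between 0.014 and 0.028 m and angle between block_center's own z axis and vertical below 0.25 rad and contact force between block and form above 0.3 N and contact force between block and the arm below 0.1 N and contact force between block and the fingers below 0.1 N and linear speed of block below 0.05 m/s and value of joint lid below 0.1 rad), for 0.3 s.
At the end, for the whole second after the job is handed in: Lid still and 54.5 to 65.5 degrees open, carried by the fingers (over 0.8 N). Block, set there and let go before the lid was opened, rests untouched on the form: centre within 25 mm sideways of the crown and 14 to 28 mm above it, tilted under 0.25 rad. Bystanders within 30 mm of their starts (horizontal distance between block_center and form_top below 0.025 m and z of block_center in the frame of form_top between 0.014 and 0.028 m and angle between block_center's own z axis and vertical below 0.25 rad and contact force between block and form above 0.3 N and contact force between block and the arm below 0.1 N and contact force between block and the fingers below 0.1 N and linear speed of block below 0.05 m/s and value of joint lid between 0.95 and 1.145 rad and velocity of joint lid between -0.05 and 0.05 rad/s and contact force between chest and the fingers above 0.8 N); the arm keeps its last pose, push and grip.
It fails at once if a bystander was shifted by more than 30 mm (distance of any of disc, stay, tape, glue, jar, driver, offcut from where it was at the start of the episode above 0.03 m).
It also fails if it takes over 64 s, if anything falls off the work surface, if the arm or the gripper's body presses on something with over 40 N, if the wrist force passes 120 N, or if a joint passes its speed limit or range.

### The arm

A 6-joint arm with a two-finger parallel gripper is mounted at the origin on the work surface. World frame = base frame: x ahead of the robot, y to its left, z up, the work surface at z = 0. Lengths are in m, angles in rad, forces in N, time in s.
With the tool pointing down it reaches from about 0.35 to 0.775 m from the base axis. Payload 5.5 kg.
Tool frame: the origin (TCP) lies at the very end of the fingers, on their centre line; the grasp point (between the pads) lies env.hold_point_z behind it (env.hold_point_z is the distance from the TCP to the grasp point, in m); z points along the fingers, y is the line along which they close (so a half turn about z gives the same grasp; the last joint's range is limited). The gripper opens to 85 mm and grips with 20 to 120 N. Pads are 22 mm wide; open, the fingers measure 114 mm over their backs; the gripper's body (76 mm by 85 mm) begins 54 mm behind the grasp point. The pads swing forward as they close: fully open they stand 13 mm farther back than shut.
Start: joints at [-1.32, 0.313, 0.046, 1.304, 0, 1.431], TCP at [0.219, -0.532, 0.231] pointing down, gripper open.
Joint ranges: [-2.76, 2.76], [-0.86, 1.69], [-1.03, 1.26], [-2.2, 2.34], [-1.47, 1.5], [-3.14, 3.14]. Speed limits (rad/s): [2.57, 2.57, 3.14, 3.14, 3.14, 3.14].

### API

Orientations are given as a unit quaternion [w, x, y, z].
In Python, from workcell import env gives the robot as it stands.
- The arm moves only by the tool carry_out, never from a script. Its argument "steps" is a list of rows, each a list of 3 entries, a list of its own where there are three numbers: the turn, a rotation vector about the tool's x, y, z in degrees, then the shift along the tool's x, y, z in cm, then the closure in counts, from 0 (fully open) to 255 (shut). A call has exactly 8 rows; each row is the pose to reach, as a shift and turn from the pose commanded when the call began, along the tool's axes at that moment; what a row does not reach only later rows make up. A row lasts 1/8 s, in which the tool goes at most 62.5 mm and 10.7 degrees, less where a joint would pass 70% of its speed; a pose out of reach is approached as far as the arm can. A call with a gripper value outside its range is refused whole. The fingers move at their own pace and stop on an object; "force" is the grip in N (left out, the last holds). Time passes only in rows, so rows that repeat a pose let the fingers close, or fill a call up. It gives the time, the measured TCP pose, the force, the opening and the grip force at its end, in the units of the state.
- env.get_state(): the state, without advancing time (a new reading comes with each control period).
- env.read_camera(name): name is "side" or "top" or "wrist"; returns (picture, depth): 400x640x3 uint8, red, green, blue; 400x640 float32, m along the optical axis (not along the pixel's ray), 0 where there is no reading.
- env.get_calibration(name): a dict with "fx", "fy", "cx", "cy" (pixels), "D" ([k1, k2, p1, p2, k3] as OpenCV has them; the pictures are not rectified), "origin" and "orientation" of the camera in the world. Camera axes: x right, y up, looking along -z (the intrinsics and any distortion apply to the point x, -y, -z); pixel columns grow to the right and rows downward; lengths in m; the calibration is good to about 2 mm. A picture is of the moment at which its call begins: read the wrist's pose just before it. get_calibration takes no time and is no camera call; for the wrist camera it gives the pose at the moment of the call.
- env.hand_in(): hands the job in; it is judged then, once.
The state is a dict: "clock": time; "joint_pos": joint angles; "qvel": joint speeds; "tau": joint torques, N m; "tcp_pos": TCP position; "orientation": TCP orientation; "wrist_force": force on the tool from outside, world axes, zero at the start; "ft_torque": the same for the moment, N m; "finger_gap": finger opening in m; "grip_force": force on a finger pad.
Only numpy, scipy, OpenCV 4.12 (cv2) and the standard library are available. Lean on these libraries where they do the work, as an engineer would, in place of code of your own. Each camera call takes 0.05 s, during which the arm holds its last target. There are 200 camera calls.

## Working session

There is one attempt and no reset: what is moved stays moved. The work goes in short steps, Python scripts to look and compute and a tool call to move; the robot and the scene stay as the last step left them, time stands still between calls to the robot, and variables do not carry over. Pictures are saved under pics/ and viewed, at most 10 in all, crops included, and the job is handed in when it is done.

Besides the shell and the picture viewer there is one more tool, called as a command line: name --argument value ..., lists and objects as JSON in quotes. carry_out: Moves the arm, as the interface text tells. Its arguments: {"type":"object","properties":{"steps":{"type":"array","items":{"type":"array"}},"force":{"type":"number"}},"required":["steps"]}

```bash
ls; mkdir -p pics; cat > h.py <<'E'
import numpy as np, cv2
from scipy.spatial.transform import Rotation as R
from workcell import env
def rot(q): return R.from_quat([q[1],q[2],q[3],q[0]])
def cal(n):
    c=env.get_calibration(n); K=np.array([[c['fx'],0,c['cx']],[0,c['fy'],c['cy']],[0,0,1.]])
    return K,np.array(c['D'],float),np.array(c['origin']),rot(c['orientation']).as_matrix()
def rays(uv,C):
    p=cv2.undistortPoints(np.array(uv,float).reshape(-1,1,2),C[0],C[1]).reshape(-1,2)
    return np.c_[p[:,0],-p[:,1],-np.ones(len(p))]@C[3].T
def onplane(uv,C,z):
    d=rays(uv,C); return C[2]+d*((z-C[2][2])/d[:,2])[:,None]
def depthpts(uv,dep,C):
    uv=np.array(uv).astype(int); return C[2]+rays(uv,C)*dep[uv[:,1],uv[:,0]][:,None]
E
python3 - <<'E'
from h import *
s=env.get_state(); print(s['tcp_pos'],s['orientation'],s['finger_gap'],env.hold_point_z,s['clock'])
for n in ('top','side'):
    im,d=env.read_camera(n); cv2.imwrite(f'pics/{n}0.png',im[:,:,::-1]); np.savez(f'{n}0.npz',im=im,d=d)
    c=env.get_calibration(n); print(n,{k:np.round(v,3) for k,v in c.items()})
E
```

```text
pics
[ 0.21890166 -0.53116009  0.23041201] [-9.04024570e-04  9.80971119e-01  1.94151601e-01 -5.04974359e-05] 0.08516580407870332 0.0187 0.0
top {'fx': np.float64(446.442), 'fy': np.float64(446.442), 'cx': np.float64(320.45), 'cy': np.float64(204.178), 'D': array([-0.053,  0.   ,  0.   ,  0.   ,  0.   ]), 'origin': array([ 0.48 , -0.011,  1.257]), 'orientation': array([ 0.715,  0.037, -0.017, -0.698])}
side {'fx': np.float64(432.653), 'fy': np.float64(432.653), 'cx': np.float64(321.869), 'cy': np.float64(198.414), 'D': array([-0.062,  0.   ,  0.   ,  0.   ,  0.   ]), 'origin': array([0.284, 0.799, 0.769]), 'orientation': array([-0.155, -0.073,  0.426,  0.888])}
```

View pics/top0.png

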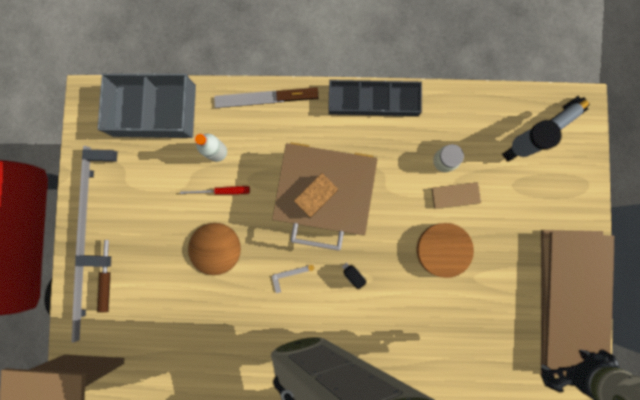

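View pics/side0.png

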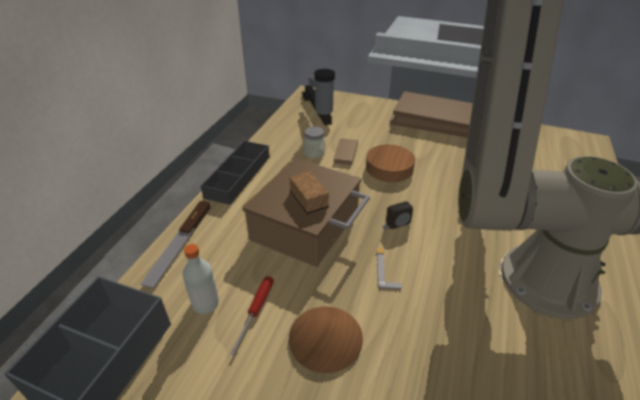

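The top view shows the domed form on the left at about (214,248), the disc on the right at (446,250), the lid around (325,190), the block at (316,196) and the bar from (293,240) to (341,247). The side view agrees: the dome is at (326,338) and the disc at (390,163).

```bash
python3 - <<'E'
from h import *
from scipy.optimize import least_squares
def pts(n):
    z=np.load(n+'0.npz'); C=cal(n); v,u=np.mgrid[0:400,0:640]; uv=np.c_[u.ravel(),v.ravel()]
    return z['im'],uv,depthpts(uv,z['d'],C).reshape(400,640,3),C
im,uv,P,C=pts('top')
hsv=cv2.cvtColor(im,cv2.COLOR_RGB2HSV)
def box(m,x0,x1,y0,y1):
    o=np.zeros_like(m); o[y0:y1,x0:x1]=m[y0:y1,x0:x1]; return o
for v,u in [(196,316),(160,330),(225,350),(248,214),(250,446),(243,320),(276,355),(300,320)]: print((u,v),hsv[v,u],P[v,u].round(4))
def rect(m,z,nm):
    cs,_=cv2.findContours(m.astype(np.uint8),0,1); c=max(cs,key=cv2.contourArea)
    w=onplane(c.reshape(-1,2),C,z)[:,:2]
    r=cv2.minAreaRect((w*1000).astype(np.float32)); print(nm,np.round(r[0],1),np.round(r[1],1),round(r[2],1)); return r
Z=P[:,:,2]
rect(box(Z>0.128,265,390,130,235),0.152,'block top')
rect(box((Z>0.075),255,390,130,238),0.108,'lid(depth)')
mb=(hsv[:,:,1]<60)&(Z>0.075); 
q=P[box(mb,270,360,220,262)>0]; print('bar pts',len(q),q.mean(0))
for n in('top','side'):
    im,uv,P,C=pts(n); q=P.reshape(-1,3); q=q[(abs(q[:,0]-0.37)<.12)&(abs(q[:,1]-.29)<.12)&(q[:,2]>.012)&(q[:,2]<.06)]
    f=least_squares(lambda p:np.linalg.norm(q-p,axis=1)-.09,[.37,.29,-.04],loss='soft_l1',f_scale=.002); print(n,'dome c',f.x,len(q),'top',q[:,2].max(), abs(f.fun).mean())
E
```

```text
(316, 196) [ 15 141 164] [0.5853 0.0327 0.1528]
(330, 160) [ 15 110 134] [6.846e-01 5.000e-04 1.071e-01]
(350, 225) [ 16 103 138] [ 0.5169 -0.0551  0.1048]
(214, 248) [ 14 168 156] [0.4464 0.3116 0.0455]
(446, 250) [ 14 168 162] [ 0.4576 -0.3189  0.0397]
(320, 243) [ 18  38 155] [0.4686 0.021  0.1047]
(355, 276) [90 14 36] [ 0.3831 -0.0731  0.0595]
(320, 300) [ 21 109 215] [0.3093 0.0196 0.0013]
block top [588.6  32.2] [ 60.  100.5] 46.6
lid(depth) [593.8  14.2] [244.3 244.3] 81.9
bar pts 337 [0.47634272 0.0321229  0.11702768]
top dome c [ 0.4445194   0.32246051 -0.04092708] 1773 top 0.05512574648870627 0.0015286195258334542
side dome c [ 0.44523774  0.32252482 -0.04014242] 3223 top 0.05231388647313229 0.000980930241927488
```

```bash
cat >> h.py <<'E'
def go(pos,head=None,tilt=None):
    """print turn (deg) and shift (cm) in present tool axes to reach TCP pos, tool down, tool x at heading (deg)"""
    s=env.get_state(); A=rot(s['orientation']); x=A.as_matrix()[:,0]
    h0=np.degrees(np.arctan2(x[1],x[0])); h=h0 if head is None else head
    B=R.from_euler('z',h,degrees=True)*R.from_euler('x',180,degrees=True)
    print('t',round(s['clock'],2),'tcp',np.round(s['tcp_pos'],4),'head',round(h0,1),'gap',round(s['finger_gap'],4),'grip',np.round(s['grip_force'],1),'F',np.round(s['wrist_force'],1))
    print('  turn',np.round((A.inv()*B).as_rotvec(degrees=True),2),'shift cm',np.round(A.inv().apply(np.array(pos)-s['tcp_pos'])*100,2))
E
python3 -c "
from h import *
go([.5886,.0322,.24],136.6)"
```

```text
t 0.1 tcp [ 0.2189 -0.5312  0.2305] head 22.4 gap 0.0855 grip 0.0 F [ 0.3  0.2 -0.1]
  turn [-5.0000e-02 -1.0000e-01 -1.1421e+02] shift cm [ 55.64 -38.01  -0.88]
```

carry_out --steps '[[[0,0,-10],[4,-2.7,-0.1],0],[[0,0,-20],[8,-5.5,-0.2],0],[[0,0,-30],[12,-8.2,-0.3],0],[[0,0,-40],[16,-11,-0.4],0],[[0,0,-50],[20,-13.7,-0.5],0],[[0,0,-60],[24,-16.4,-0.6],0],[[0,0,-70],[28,-19.1,-0.7],0],[[0,0,-80],[32,-21.9,-0.9],0]]' --force 40

```text
clock: 1.1
tcp_pos: [0.432, -0.2058, 0.24]
orientation: [-0.0, 0.625, 0.781, -0.0]
wrist_force: [-0.4, 0.1, 0.2]
finger_gap: 0.0857
grip_force: 0.0
```

```bash
python3 -c "
from h import *
go([.5886,.0322,.24],136.6)"
```

```text
t 1.1 tcp [ 0.432  -0.2058  0.24  ] head 102.7 gap 0.0857 grip 0.0 F [-0.4  0.1  0.2]
  turn [-2.000e-02 -2.000e-02 -3.389e+01] shift cm [19.77 20.52 -0.  ]
```

carry_out --steps '[[[0,0,-6],[3.3,3.4,0],0],[[0,0,-12],[6.6,6.8,0],0],[[0,0,-18],[9.9,10.2,0],0],[[0,0,-24],[13.2,13.6,0],0],[[0,0,-30],[16.5,17,0],0],[[0,0,-34],[19.7,20.5,0],0],[[0,0,-34],[19.7,20.5,0],0],[[0,0,-34],[19.7,20.5,0],0]]'

```text
clock: 2.1
tcp_pos: [0.5889, 0.029, 0.2396]
orientation: [-0.001, 0.371, 0.928, -0.0]
wrist_force: [0.3, 0.0, 0.0]
finger_gap: 0.0853
grip_force: 0.0
```

```bash
python3 - <<'E'
from h import *
go([.5886,.0322,.115],136.6)
C=cal('wrist'); im,d=env.read_camera('wrist'); cv2.imwrite('pics/w1.png',im[:,:,::-1])
print(C[2],C[3][:,2])
v,u=np.mgrid[0:400,0:640]; P=depthpts(np.c_[u.ravel(),v.ravel()],d,C).reshape(400,640,3)
m=((abs(P[:,:,2]-.152)<.006)&(d>0)).astype(np.uint8)
cs,_=cv2.findContours(m,0,1); c=max(cs,key=cv2.contourArea)
w=onplane(c.reshape(-1,2),C,.152)[:,:2]; print(cv2.minAreaRect((w*1000).astype(np.float32)))
E
```

```text
t 2.1 tcp [0.5889 0.029  0.2396] head 136.4 gap 0.0853 grip 0.0 F [0.3 0.  0. ]
  turn [-0.08 -0.05 -0.21] shift cm [ 0.23  0.23 12.46]
[0.53962318 0.07582493 0.38176655] [-0.19027451  0.18393307  0.96434653]
((587.3687744140625, 35.17790985107422), (57.24705505371094, 98.94066619873047), 46.78597640991211)
```

View pics/w1.png

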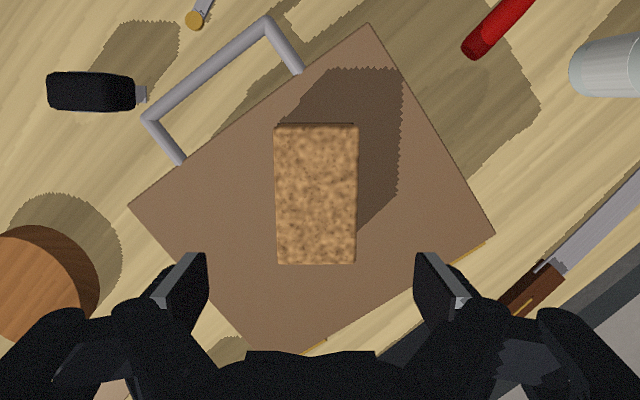

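The wrist view shows the block at about (316,194), between and ahead of the open fingers. The bar's corners are at about (149,117) and (267,20), and nothing stands in the way of the descent.

carry_out --steps '[[[0,0,-0.2],[0.4,0.3,2.5],0],[[0,0,-0.2],[0.4,0.3,5],0],[[0,0,-0.2],[0.4,0.3,7.5],0],[[0,0,-0.2],[0.4,0.3,9.5],0],[[0,0,-0.2],[0.4,0.3,11.5],0],[[0,0,-0.2],[0.4,0.3,12.5],0],[[0,0,-0.2],[0.4,0.3,12.5],0],[[0,0,-0.2],[0.4,0.3,12.5],150]]' --force 40

```text
clock: 3.15
tcp_pos: [0.5891, 0.0336, 0.1162]
orientation: [0.001, 0.37, 0.929, 0.0]
wrist_force: [-0.2, 0.4, -0.1]
finger_gap: 0.0697
grip_force: 0.0
```

carry_out --steps '[[[0,0,0],[0,0,0],200],[[0,0,0],[0,0,0],200],[[0,0,0],[0,0,0],200],[[0,0,0],[0,0,0],200],[[0,0,0],[0,0,0],200],[[0,0,0],[0,0,-0.5],200],[[0,0,0],[0,0,-1.5],200],[[0,0,0],[0,0,-3],200]]'

```text
clock: 4.15
tcp_pos: [0.5882, 0.0341, 0.1455]
orientation: [-0.001, 0.37, 0.929, -0.0]
wrist_force: [0.1, -0.3, -0.9]
finger_gap: 0.0572
grip_force: 43.0
```

```bash
python3 - <<'E'
from h import *
C=cal('wrist'); im,d=env.read_camera('wrist'); cv2.imwrite('pics/w2.png',im[:,:,::-1])
v,u=np.mgrid[0:400,0:640]; P=depthpts(np.c_[u.ravel(),v.ravel()],d,C).reshape(400,640,3)
h=cv2.cvtColor(im,cv2.COLOR_RGB2HSV)
q=P[(d>0)&(P[:,:,2]>.16)&(P[:,:,2]<.21)&(h[:,:,1]>60)]; print(len(q),np.median(q,0))
q=q[abs(q[:,2]-np.median(q[:,2]))<.006]; pl=np.linalg.lstsq(np.c_[q[:,:2],np.ones(len(q))],q[:,2],rcond=None)[0]; print('top plane slope',pl)
print(cv2.minAreaRect((q[:,:2]*1000).astype(np.float32)))
go([.445,.3225,.18],136.6)
E
```

```text
37407 [0.57257809 0.04743785 0.18043783]
top plane slope [ 0.00021804 -0.00473307  0.18041101]
((577.8773803710938, 43.028282165527344), (85.0995864868164, 75.75589752197266), 46.32406997680664)
t 4.2 tcp [0.5896 0.034  0.1483] head 136.6 gap 0.0577 grip 43.0 F [0.8 0.1 0.8]
  turn [0.1  0.13 0.  ] shift cm [30.32 11.03 -3.22]
```

carry_out --steps '[[[0,0,0],[1.5,0.5,-2],200],[[0,0,0],[6,2,-4],200],[[0,0,0],[11,4,-4],200],[[0,0,0],[16,6,-4],200],[[0,0,0],[21,8,-4],200],[[0,0,0],[26,9.5,-4],200],[[0,0,0],[29.5,10.8,-3.5],200],[[0,0,0],[30.3,11,-3.2],200]]'

```text
clock: 5.2
tcp_pos: [0.443, 0.3241, 0.1777]
orientation: [0.0, 0.368, 0.93, 0.0]
wrist_force: [0.0, 0.0, -2.0]
finger_gap: 0.0575
grip_force: 43.2
```

```bash
python3 - <<'E'
from h import *
go([.445,.3225,.065],136.6)
im,d=env.read_camera('side'); C=cal('side'); h=cv2.cvtColor(im,cv2.COLOR_RGB2HSV)
v,u=np.mgrid[0:400,0:640]; P=depthpts(np.c_[u.ravel(),v.ravel()],d,C).reshape(400,640,3)
q=P.reshape(-1,3); hs=h.reshape(-1,3)
k=(np.hypot(q[:,0]-.445,q[:,1]-.3225)<.075)&(q[:,2]>.012); 
from scipy.optimize import least_squares
qd=q[k&(q[:,2]<.056)]; f=least_squares(lambda p:np.linalg.norm(qd-p,axis=1)-.09,[.445,.32,-.04],loss='soft_l1',f_scale=.002); print('dome',f.x,len(qd))
qb=q[k&(q[:,2]>.1)&(hs[:,1]>60)]; print('block zmin',np.percentile(qb[:,2],[1,5,50,99]),len(qb))
cv2.imwrite('pics/s1.png',im[180:400,200:460,::-1].repeat(2,0).repeat(2,1))
E
```

```text
t 5.2 tcp [0.443  0.3241 0.1777] head 136.8 gap 0.0575 grip 43.2 F [ 0.  0. -2.]
  turn [0.04 0.01 0.19] shift cm [-2.500e-01  1.000e-02  1.127e+01]
dome [ 0.44493288  0.32237939 -0.0402673 ] 3499
block zmin [0.17241456 0.18752286 0.47694673 0.6485061 ] 5520
```

View pics/s1.png

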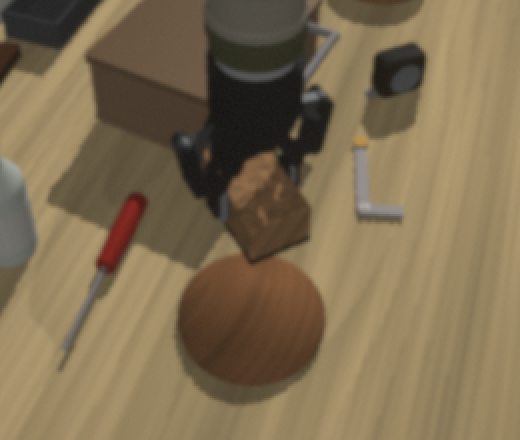

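The side view shows the block held level above the dome's crown (block at about (265,210) and dome at (250,315) in the crop), with the fingers clear of everything. I'll lower it.

carry_out --steps '[[[0,0,0],[-0.1,0,3],200],[[0,0,0],[-0.1,0,5.5],200],[[0,0,0],[-0.1,0,8],200],[[0,0,0],[-0.1,0,9.5],200],[[0,0,0],[-0.1,0,10.5],200],[[0,0,0],[-0.1,0,11],200],[[0,0,0],[-0.1,0,11.2],200],[[0,0,0],[-0.1,0,11.2],200]]'

```text
clock: 6.25
tcp_pos: [0.4451, 0.3217, 0.0657]
orientation: [0.0, 0.37, 0.929, 0.0]
wrist_force: [0.4, 0.3, -0.8]
finger_gap: 0.0572
grip_force: 43.3
```

carry_out --steps '[[[0,0,0],[0,0,0.1],200],[[0,0,0],[0,0,0.2],200],[[0,0,0],[0,0,0.3],200],[[0,0,0],[0,0,0.3],200],[[0,0,0],[0,0,0.3],200],[[0,0,0],[0,0,0.3],200],[[0,0,0],[0,0,0.3],200],[[0,0,0],[0,0,0.3],200]]'

```text
clock: 7.25
tcp_pos: [0.4448, 0.3214, 0.0622]
orientation: [0.0, 0.37, 0.929, -0.0]
wrist_force: [0.8, 0.1, -1.4]
finger_gap: 0.0579
grip_force: 43.3
```

carry_out --steps '[[[0,0,0],[0,0,0.1],200],[[0,0,0],[0,0,0.2],200],[[0,0,0],[0,0,0.2],200],[[0,0,0],[0,0,0.2],200],[[0,0,0],[0,0,0.2],200],[[0,0,0],[0,0,0.2],200],[[0,0,0],[0,0,0.2],200],[[0,0,0],[0,0,0.2],200]]'

```text
clock: 8.25
tcp_pos: [0.4448, 0.3214, 0.0602]
orientation: [0.0, 0.37, 0.929, -0.0]
wrist_force: [0.1, -0.5, -2.4]
finger_gap: 0.0576
grip_force: 43.3
```

carry_out --steps '[[[0,0,0],[0,0,0.1],200],[[0,0,0],[0,0,0.2],200],[[0,0,0],[0,0,0.2],200],[[0,0,0],[0,0,0.2],200],[[0,0,0],[0,0,0.2],200],[[0,0,0],[0,0,0.2],200],[[0,0,0],[0,0,0.2],200],[[0,0,0],[0,0,0.2],200]]'

```text
clock: 9.25
tcp_pos: [0.4449, 0.3215, 0.0584]
orientation: [0.0, 0.37, 0.929, 0.0]
wrist_force: [-0.7, -1.3, 3.8]
finger_gap: 0.0574
grip_force: 43.6
```

Contact shows as +3.8 N upward, so I'll release and look before rising.

carry_out --steps '[[[0,0,0],[0,0,0],90],[[0,0,0],[0,0,0],80],[[0,0,0],[0,0,0],70],[[0,0,0],[0,0,0],55],[[0,0,0],[0,0,0],40],[[0,0,0],[0,0,0],20],[[0,0,0],[0,0,0],0],[[0,0,0],[0,0,0],0]]'

```text
clock: 10.25
tcp_pos: [0.4448, 0.3215, 0.0583]
orientation: [0.0, 0.37, 0.929, -0.0]
wrist_force: [0.4, 0.1, -0.4]
finger_gap: 0.0853
grip_force: 0.0
```

```bash
python3 - <<'E'
from h import *
C=cal('wrist'); im,d=env.read_camera('wrist'); cv2.imwrite('pics/w3.png',im[:,:,::-1])
v,u=np.mgrid[0:400,0:640]; P=depthpts(np.c_[u.ravel(),v.ravel()],d,C).reshape(400,640,3)
h=cv2.cvtColor(im,cv2.COLOR_RGB2HSV)
q=P[(d>0)&(P[:,:,2]>.08)&(P[:,:,2]<.105)&(h[:,:,1]>60)]
pl=np.linalg.lstsq(np.c_[q[:,:2],np.ones(len(q))],q[:,2],rcond=None)[0]; print(len(q),np.median(q,0),'slope',pl)
go([.445,.3225,.2],136.6)
E
```

```text
34633 [0.42957675 0.33435646 0.09355012] slope [-0.00122011 -0.00039383  0.09395471]
t 10.3 tcp [0.4448 0.3215 0.0583] head 136.6 gap 0.0854 grip 0.0 F [ 0.6 -0.5  0.1]
  turn [-0.    0.   -0.01] shift cm [  0.06   0.09 -14.17]
```

View pics/w3.png

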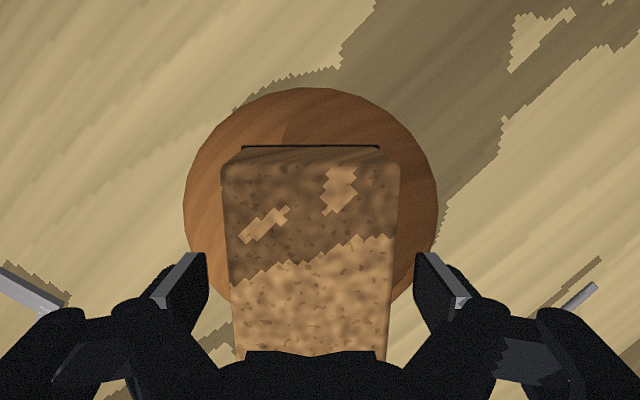

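The block (about (312,260)) lies level and centred on the dome, with both fingers off it. I'll rise straight up.

carry_out --steps '[[[0,0,0],[0,0,-0.8],0],[[0,0,0],[0,0,-2],0],[[0,0,0],[0,0,-4],0],[[0,0,0],[0,0,-7],0],[[0,0,0],[0,0,-10],0],[[0,0,0],[0,0,-13],0],[[0,0,0],[0,0,-14],0],[[0,0,0],[0,0,-14],0]]'

```text
clock: 11.3
tcp_pos: [0.4452, 0.3217, 0.1989]
orientation: [0.001, 0.37, 0.929, 0.001]
wrist_force: [0.0, 0.1, -0.1]
finger_gap: 0.0856
grip_force: 0.0
```

```bash
python3 - <<'E'
from h import *
C=cal('wrist'); im,d=env.read_camera('wrist')
v,u=np.mgrid[0:400,0:640]; P=depthpts(np.c_[u.ravel(),v.ravel()],d,C).reshape(400,640,3)
m=((abs(P[:,:,2]-.094)<.01)&(d>0)&(np.hypot(P[:,:,0]-.445,P[:,:,1]-.32)<.08)).astype(np.uint8)
cs,_=cv2.findContours(m,0,1); c=max(cs,key=cv2.contourArea)
w=onplane(c.reshape(-1,2),C,.094)[:,:2]; print('block',cv2.minAreaRect((w*1000).astype(np.float32)))
q=P[m>0]; print('slope',np.linalg.lstsq(np.c_[q[:,:2],np.ones(len(q))],q[:,2],rcond=None)[0])
# bar from first top picture: steel mask
z=np.load('top0.npz'); C=cal('top'); h=cv2.cvtColor(z['im'],cv2.COLOR_RGB2HSV)
P=depthpts(np.c_[u.ravel(),v.ravel()],z['d'],C).reshape(400,640,3)
m=(P[:,:,2]>.07)&(h[:,:,1]<75); b=np.zeros_like(m); b[222:258,282:350]=m[222:258,282:350]
cs,_=cv2.findContours(b.astype(np.uint8),0,1); c=max(cs,key=cv2.contourArea).reshape(-1,2)
w=onplane(c,C,.105)[:,:2]; print('bar frame',cv2.minAreaRect((w*1000).astype(np.float32)), len(c))
go([.43,.05,.2],81.9)
E
```

```text
block ((443.1098327636719, 322.6996765136719), (57.43827819824219, 98.44022369384766), 46.620765686035156)
slope [-0.01112932  0.00850094  0.09536095]
bar frame ((485.4689025878906, 29.9996337890625), (131.1253662109375, 52.31196594238281), 82.259765625) 163
t 11.35 tcp [0.4446 0.3214 0.1979] head 136.6 gap 0.0851 grip 0.0 F [-0.4 -0.9  0. ]
  turn [-2.000e-02  1.000e-02  5.469e+01] shift cm [-17.59 -20.72  -0.21]
```

carry_out --steps '[[[0,0,8],[-3.2,-2.9,0],110],[[0,0,16],[-6.4,-5.8,0],110],[[0,0,24],[-9.6,-8.7,0],110],[[0,0,32],[-12.8,-11.6,0],110],[[0,0,40],[-16,-14.5,0],110],[[0,0,48],[-19.2,-17.5,0],110],[[0,0,54.4],[-21.4,-19.5,0],110],[[0,0,54.4],[-21.4,-19.5,0],110]]'

```text
clock: 12.35
tcp_pos: [0.4656, 0.0312, 0.1968]
orientation: [-0.001, 0.755, 0.656, -0.001]
wrist_force: [-0.5, -0.0, -0.3]
finger_gap: 0.0485
grip_force: 0.0
```

```bash
python3 - <<'E'
from h import *
s=env.get_state(); C=cal('wrist'); im,d=env.read_camera('wrist'); cv2.imwrite('pics/w4.png',im[:,:,::-1])
v,u=np.mgrid[0:400,0:640]; P=depthpts(np.c_[u.ravel(),v.ravel()],d,C).reshape(400,640,3)
h=cv2.cvtColor(im,cv2.COLOR_RGB2HSV)
ex=np.array([np.cos(np.radians(-7.9)),np.sin(np.radians(-7.9)),0]); ey=np.array([-ex[1],ex[0],0]); o=np.array([.4655,.033,.102])
L=(P-o); X=L@ex;Y=L@ey;Z=P[:,:,2]
m=(d>0)&(abs(X)<.02)&(abs(Y)<.085)&(Z>.085)&(Z<.12); q=P[m]; print(len(q))
r=cv2.minAreaRect((q[:,:2]*1000).astype(np.float32)); print('bar',r)
x=X[m];y=Y[m]; k=abs(y)<.045; f=np.polyfit(y[k],x[k],1); print('line fit',f,'ztop',np.percentile(Z[m][k],95),'y range',np.percentile(y,[1,99]))
l=(d>0)&(abs(Z-.108)<.006)&(X>.03)&(X<.27)&(abs(Y)<.14)&(h[:,:,1]>60); q=P[l]
if len(q): print('lid',cv2.minAreaRect((q[:,:2]*1000).astype(np.float32)), 'lid near edge',np.percentile(X[l],[.2,1,2]))
go([.4655,.033,.084],82.1)
E
```

```text
3697
bar ((472.5476989746094, 32.25165557861328), (130.46897888183594, 26.40903091430664), 81.71434020996094)
line fit [ 0.00637179 -0.0004544 ] ztop 0.10803668084509814 y range [-0.06295585  0.06476522]
lid ((610.8821411132812, 12.369338989257812), (244.04539489746094, 209.96044921875), 81.8216323852539) lid near edge [0.04244322 0.04361398 0.04541247]
t 12.4 tcp [0.4655 0.0323 0.197 ] head 82.1 gap 0.0486 grip 0.0 F [1.2 1.2 0.2]
  turn [-0.14 -0.01  0.04] shift cm [ 0.07  0.02 11.3 ]
```

View pics/w4.png

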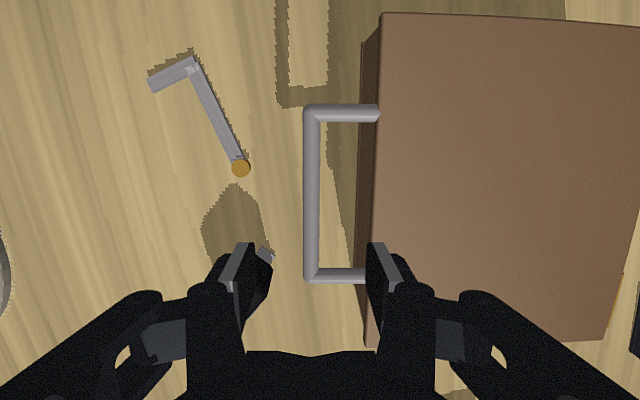

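The view shows the bar (column 312, rows 105–280) midway between the fingers at 245 and 380, with the stay off to the left. I'll narrow the opening and descend, then pinch.

carry_out --steps '[[[0,0,0],[0.1,0,0],150],[[0,0,0],[0.1,0,2],150],[[0,0,0],[0.1,0,4],150],[[0,0,0],[0.1,0,6],150],[[0,0,0],[0.1,0,8],150],[[0,0,0],[0.1,0,10],150],[[0,0,0],[0.1,0,11.2],150],[[0,0,0],[0.1,0,11.4],150]]'

```text
clock: 13.4
tcp_pos: [0.4657, 0.0345, 0.0836]
orientation: [-0.001, 0.753, 0.658, -0.001]
wrist_force: [0.4, 0.2, 0.1]
finger_gap: 0.035
grip_force: 0.0
```

carry_out --steps '[[[0,0,0],[0,0,0],180],[[0,0,0],[0,0,0],200],[[0,0,0],[0,0,0],230],[[0,0,0],[0,0,0],255],[[0,0,0],[0,0,0],255],[[0,0,0],[0,0,0],255],[[0,0,0],[0,0,0],255],[[0,0,0],[0,0,0],255]]' --force 40

```text
clock: 14.4
tcp_pos: [0.466, 0.0338, 0.085]
orientation: [-0.0, 0.754, 0.657, -0.0]
wrist_force: [-3.2, 1.5, 4.8]
finger_gap: 0.0109
grip_force: 39.1
```

```bash
python3 - <<'E'
from h import *
go([.4655,.034,.0833],81.8)
im,d=env.read_camera('side'); cv2.imwrite('pics/s2.png',im[100:300,200:440,::-1].repeat(2,0).repeat(2,1))
for t in (5,10,15,20,25,30,35,40,45,50,55,60): print(t,np.round([24.5*(1-np.cos(np.radians(t))),24.5*np.sin(np.radians(t))],2))
E
```

```text
t 14.4 tcp [0.466  0.0338 0.085 ] head 82.2 gap 0.0109 grip 39.1 F [-3.2  1.5  4.8]
  turn [-0.02 -0.01  0.38] shift cm [ 0.01 -0.05  0.17]
5 [0.09 2.14]
10 [0.37 4.25]
15 [0.83 6.34]
20 [1.48 8.38]
25 [ 2.3  10.35]
30 [ 3.28 12.25]
35 [ 4.43 14.05]
40 [ 5.73 15.75]
45 [ 7.18 17.32]
50 [ 8.75 18.77]
55 [10.45 20.07]
60 [12.25 21.22]
```

View pics/s2.png

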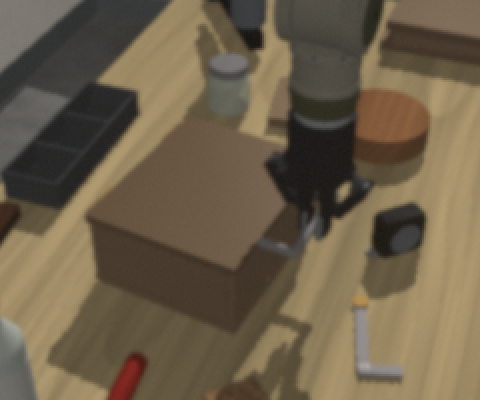

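The bar is pinched between the fingers at about (310,225) in the crop, and the lid is closed. Next I'll swing it up along its arc in stages.

carry_out --steps '[[[0,0,0],[0,0,-1],255],[[0,0,0],[0,0.1,-2.15],255],[[0,0,0],[0,0.2,-3.2],255],[[0,0,0],[0,0.37,-4.25],255],[[0,0,0],[0,0.6,-5.3],255],[[0,0,0],[0,0.83,-6.35],255],[[0,0,0],[0,1.15,-7.4],255],[[0,0,0],[0,1.48,-8.4],255]]'

```text
clock: 15.45
tcp_pos: [0.4799, 0.0318, 0.1687]
orientation: [-0.001, 0.754, 0.657, -0.001]
wrist_force: [-6.9, 1.7, -0.3]
finger_gap: 0.0107
grip_force: 38.9
```

```bash
python3 - <<'E'
from h import *
go([.4655,.034,.0833],81.8)
E
```

```text
t 15.45 tcp [0.4799 0.0318 0.1687] head 82.2 gap 0.0107 grip 38.9 F [-6.9  1.7 -0.3]
  turn [-0.15  0.02  0.39] shift cm [ 0.02 -1.43  8.54]
```

carry_out --steps '[[[0,0,0],[0,0.35,-1],255],[[0,0,0],[0,0.77,-1.97],255],[[0,0,0],[0,1.24,-2.93],255],[[0,0,0],[0,1.75,-3.87],255],[[0,0,0],[0,2.3,-4.78],255],[[0,0,0],[0,2.9,-5.67],255],[[0,0,0],[0,3.53,-6.54],255],[[0,0,0],[0,4.2,-7.37],255]]'

```text
clock: 16.45
tcp_pos: [0.5203, 0.026, 0.2432]
orientation: [-0.001, 0.754, 0.657, -0.002]
wrist_force: [-13.4, 0.5, 7.8]
finger_gap: 0.0106
grip_force: 39.0
```

```bash
python3 - <<'E'
from h import *
go([.4655,.034,.0833],81.8)
for t in (42.5,45,47.5,50,52.5,55,57.5,60): print(t,np.round([24.5*(1-np.cos(np.radians(t)))-5.73,24.5*np.sin(np.radians(t))-15.75],2))
E
```

```text
t 16.45 tcp [0.5203 0.026  0.2432] head 82.2 gap 0.0106 grip 39.0 F [-13.4   0.5   7.8]
  turn [-0.23  0.06  0.39] shift cm [ 0.06 -5.47 16.02]
42.5 [0.71 0.8 ]
45 [1.45 1.57]
47.5 [2.22 2.31]
50 [3.02 3.02]
52.5 [3.86 3.69]
55 [4.72 4.32]
57.5 [5.61 4.91]
60 [6.52 5.47]
```

carry_out --steps '[[[0,0,0],[0,0.55,-0.9],255],[[0,0,0],[0,1.25,-1.7],255],[[0,0,0],[0,2.0,-2.45],255],[[0,0,0],[0,2.8,-3.15],255],[[0,0,0],[0,3.65,-3.85],255],[[0,0,0],[0,4.5,-4.5],255],[[0,0,0],[0,5.4,-5.1],255],[[0,0,0],[0,6.3,-5.65],255]]'

```text
clock: 17.45
tcp_pos: [0.5852, 0.0168, 0.3012]
orientation: [0.001, 0.754, 0.657, 0.0]
wrist_force: [-8.9, -0.5, 7.8]
finger_gap: 0.0103
grip_force: 40.9
```

carry_out --steps '[[[0,0,0],[0,0,0],255],[[0,0,0],[0,0,0],255],[[0,0,0],[0,0,0],255],[[0,0,0],[0,0,0],255],[[0,0,0],[0,0,0],255],[[0,0,0],[0,0,0],255],[[0,0,0],[0,0,0],255],[[0,0,0],[0,0,0],255]]'

```text
clock: 18.45
tcp_pos: [0.5855, 0.0167, 0.3013]
orientation: [0.002, 0.754, 0.657, 0.001]
wrist_force: [-6.5, -1.0, 7.5]
finger_gap: 0.0103
grip_force: 40.7
```

```bash
python3 - <<'E'
from h import *
go([.4655,.034,.0833],81.8)
im,d=env.read_camera('side'); C=cal('side'); cv2.imwrite('pics/s3.png',im[60:400,160:480,::-1])
v,u=np.mgrid[0:400,0:640]; P=depthpts(np.c_[u.ravel(),v.ravel()],d,C).reshape(400,640,3)
h=cv2.cvtColor(im,cv2.COLOR_RGB2HSV)
a=np.radians(-8.2); ex=np.array([np.cos(a),np.sin(a),0]); ey=np.array([-ex[1],ex[0],0]); H=np.array([.465,.034,.102])+.245*ex
L=P-H; X=L@ex; Y=L@ey; Z=L[:,:,2]
m=(d>0)&(Z>.03)&(abs(Y)<.13)&(X>-.16)&(X<.02)&(h[:,:,1]>60); print(m.sum())
x,y,z=X[m],Y[m],Z[m]
f=np.polyfit(x,z,1); r=z-np.polyval(f,x); k=abs(r)<.015; f=np.polyfit(x[k],z[k],1); print('lid angle',np.degrees(np.arctan(-f[0])),f[1])
s=env.get_state(); p=np.array(s['tcp_pos'])+[0,0,.0187]-H; print('bar angle',np.degrees(np.arctan2(p[2],-(p@ex))),'r',np.hypot(p[2],p@ex))
q=P.reshape(-1,3); k=(np.hypot(q[:,0]-.445,q[:,1]-.3225)<.06)&(q[:,2]>.085)&(q[:,2]<.12); print('block top',np.median(q[k],0),k.sum())
E
```

```text
t 18.45 tcp [0.5855 0.0167 0.3013] head 82.2 gap 0.0103 grip 40.7 F [-6.5 -1.   7.5]
  turn [0.21 0.08 0.36] shift cm [  0.11 -12.2   21.76]
1580
lid angle 71.61828794868603 -0.08010830764309668
bar angle 60.50615368251273 r 0.2504998573532728
block top [0.44306673 0.32864233 0.09355155] 1397
```

View pics/s3.png

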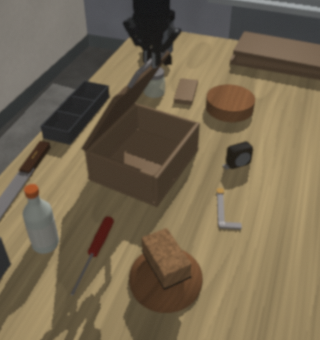

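The side view shows the lid standing open with the gripper on its bar at about (155,60), the block level on the dome at (168,262), and the bystanders undisturbed. I'll do one cleaner check of the lid angle on the lid points alone.

```bash
python3 - <<'E'
from h import *
a=np.radians(-8.2); ex=np.array([np.cos(a),np.sin(a),0]); ey=np.array([-ex[1],ex[0],0]); H=np.array([.465,.034,.102])+.245*ex
im,d=env.read_camera('side'); C=cal('side')
v,u=np.mgrid[0:400,0:640]; P=depthpts(np.c_[u.ravel(),v.ravel()],d,C).reshape(400,640,3)
h=cv2.cvtColor(im,cv2.COLOR_RGB2HSV); L=P-H; X=L@ex; Y=L@ey; Z=L[:,:,2]
m=(d>0)&(Z>.02)&(Z<.165)&(abs(Y)<.118)&(X>-.13)&(X<.0)&(h[:,:,1]>60)&(h[:,:,2]<150)
x,z=X[m],Z[m]; b=np.degrees(np.arctan2(z,-x)); hs,e=np.histogram(b,bins=np.arange(30,91,3)); print(m.sum(),list(zip(e[:-1].astype(int),hs)))
s=env.get_state(); print(s['tcp_pos'],s['wrist_force'],s['grip_force'],np.abs(s['qvel']).max(),s['clock'])
E
```

```text
760 [(np.int64(30), np.int64(0)), (np.int64(33), np.int64(0)), (np.int64(36), np.int64(0)), (np.int64(39), np.int64(0)), (np.int64(42), np.int64(0)), (np.int64(45), np.int64(0)), (np.int64(48), np.int64(7)), (np.int64(51), np.int64(61)), (np.int64(54), np.int64(214)), (np.int64(57), np.int64(478)), (np.int64(60), np.int64(0)), (np.int64(63), np.int64(0)), (np.int64(66), np.int64(0)), (np.int64(69), np.int64(0)), (np.int64(72), np.int64(0)), (np.int64(75), np.int64(0)), (np.int64(78), np.int64(0)), (np.int64(81), np.int64(0)), (np.int64(84), np.int64(0)), (np.int64(87), np.int64(0))]
[0.58544588 0.01671703 0.30132978] [-6.79041778 -0.89567576  8.038951  ] 40.69387435913086 0.0016075499200315722 18.55
```

Allowing for the 6 mm offset of the underside, the lid angle is about 60°, which agrees with the bar's position. It is holding steady.

```bash
python3 -c "
from h import *
print(env.hand_in())"
```

```text
the job is handed in; nothing more can be done
None
```

The job is handed in, with no verdict returned: the block sits level on the crown of the domed form, and the gripper holds the lid steady at about 60°. The clock read 18.6 s, and the bystanders looked undisturbed in the last side picture.

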